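# Unload the ratchet clamp and latch its guard

### The job

Unload the ratchet cassette clamp: flip the red-knobbed pawl over to its released side, draw the blue-handled jaw all the way back, then lift out the cassette and set it down, without dropping it, standing upright on the floor of the steel drip tray. Then slide the clear guard fully shut until its yellow latch has caught; leave the pawl released, the jaw back and the other things on the bench as they are.

Things in the scene. Friction and masses are not known exactly. Their poses are not given: they have to be found in the camera images.
- rig: Clamp fixed to the bench, white base 130 x 350 x 14 mm; origin at the centre of its underside. Jaw and guard slide along its y at x = 0. Along y: pawl hinge -125 mm (cheeks 64 mm high), jaw -20 to +18, cassette +33, back plate +47 to +62 (78 mm high). Guard rails at x +-56 mm (84 mm high); latch post at x -73, y -30 to +1 (87 mm high).
- pawl (a joint): Ratchet pawl, hinged along the rig's x, 54.5 mm above the bench. 0 = engaged: red knob leans towards the jaw (rig +y), jaw cannot go back. 1.0 rad = released: knob leans away (-y). Top-heavy: pushed past upright (0.5) it falls over by itself and stays. Under 1 N at the knob moves it.
- pawl_knob (a point): Centre of the pawl's red ball knob, 24 mm across, on an 8 mm rod 60 mm from the hinge. 107 mm above the bench at either end of its swing, 114 mm upright; moves 58 mm along the rig's -y from engaged to released. Engaged, 65 mm lie free between it and the jaw's post.
- jaw (a joint): How far the jaw is drawn back, along the rig's -y: 0 = clamped, 0.055 m = fully back (end stop). About 2 N of friction; the pawl stops it within 3 mm while engaged. Two lips on the jaw overhang the cassette's shoulders until it has been drawn back.
- jaw_handle (a point): On the axis of the jaw's blue handle post, 104 mm above the bench; the post is 22 mm (rig x) by 18 mm (rig y) and stands from 72 to 126 mm above the bench. Moves with the jaw.
- cassette: Loose cassette, 0.15 to 0.3 kg: white and black body 90 x 26 x 56 mm (its x, y, z), orange grip tab on top, 40 x 14 mm, 60 mm tall. Origin at its centre, 58 mm above its underside and 58 mm below the tab's top; z up. The body's top is 2 mm below the origin. In the clamp it is upright, its axes as the rig's, the tab's top 130 mm above the bench.
- tray: Steel drip tray, fixed, 130 x 160 mm (its x, y), walls 22 mm high and 3 mm thick, floor 3 mm thick. Origin at the centre of its underside. It may be on either side of the rig. The cassette standing on its floor has its origin 61 mm above the bench.
- guard (a joint): How far the clear sliding guard is open, along the rig's +y: 0 = shut (end stop), 0.105 m = fully open; starts 85 to 105 mm open. About 2 N of friction; in the last 20 mm it presses the latch down (up to 3 N more), then the latch springs up behind it. The cassette's tab or a jaw that is not back blocks it.
- guard_handle (a point): Centre of the guard's blue upright handle, 60 mm (rig x) by 14 mm (rig y) by 36 mm tall, 93 to 129 mm above the bench. The clear plate below it (top 92 mm, blue edges 94 mm) reaches 70 mm from here towards -y and 20 mm towards +y.
- latch (a joint): Yellow spring latch at the front of the rig: 0 = up, grows to 0.008 m when pressed down. With the guard shut and the latch up again it is caught.
- tube_rack: Bystander: orange rack of capped tubes, 75 x 140 x 84 mm, loose. Origin at the centre of its underside. On the other side of the rig from the tray.
- media_bottle: Bystander: bottle with a blue cap, 60 mm across, 115 mm tall, loose, behind the rig. Origin at its underside.
- beaker: Bystander: clear beaker, 60 mm across, 80 mm tall, loose, behind the rig. Origin at its underside.
Mind the look-alikes: they are no part of the job. Leave any green look-alike of the tray alone.

How it is judged:
By the outcome, as a careful person would: the job done as asked, in the order asked, and still so for the second after the job is handed in, with the robot touching nothing.
It also fails if it takes over 67 s, if anything falls off the work surface, if the arm or the gripper's body presses on something with over 40 N, if the wrist force passes 120 N, or if a joint passes its speed limit or range.

### The arm

A 7-joint arm with a two-finger parallel gripper is mounted at the origin on the work surface. World frame = base frame: x ahead of the robot, y to its left, z up, the work surface at z = 0. Lengths are in m, angles in rad, forces in N, time in s.
With the tool pointing down it reaches from about 0.4 to 0.875 m from the base axis. Payload 19.3 kg.
Tool frame: the origin (TCP) lies on the centre line of the jaws, within the pads' length; the fingertips stand 11 mm ahead of it and the grasp point (between the pads) lies 8 mm behind it; y points along the fingers, x is the direction in which the jaws open and shut, and the axes are right-handed (so a half turn about y gives the same grasp; the last joint's range is limited). The gripper opens to 85 mm and grips with 20 to 120 N. Pads are 22 mm wide; open, the fingers measure 114 mm over their backs; the gripper's body (76 mm by 85 mm) begins 54 mm behind the grasp point. The pads swing forward as they close: fully open they stand 13 mm farther back than shut.
Start: joints at [1.235, 0.521, -0.036, 1.599, 0.021, 1.021, -0.113], TCP at [0.164, -0.603, 0.242] pointing down, gripper open.
Joint ranges: [-2.91, 2.91], [-0.3, 2.13], [-1.5, 1.42], [0.17, 2.43], [-1.26, 4.41], [0.16, 1.93], [-2.52, 2.52]. Speed limits (rad/s): [1.89, 1.89, 2.39, 2.39, 3.01, 3.01, 3.01].

### API

Orientations are given as [roll, pitch, yaw] about the fixed x, y, z axes, in that order (R = Rz(yaw) Ry(pitch) Rx(roll)).
In Python, from workcell import monitor, cams, bot gives the robot as it stands.
- The arm moves only by the tool send_rows, never from a script. Its argument "series" is text: rows parted by semicolons, each of 7 numbers parted by spaces: the turn, a rotation vector about the tool's x, y, z in rad, then the shift along the tool's x, y, z in mm, then the opening, from 0 (shut) to 1 (fully open). In form: ax ay az tx ty tz claw; .... A call has 1 to 20 rows; each row is the pose to reach, as a shift and turn from the pose commanded when the call began, along the tool's axes at that moment; what a row does not reach only later rows make up. A row lasts 1/12 s, in which the tool goes at most 41.7 mm and 7.16 degrees, less where a joint would pass 70% of its speed; a pose out of reach is approached as far as the arm can. A call with a gripper value outside its range is refused whole. The fingers move at their own pace and stop on an object; "force" is the grip in N (left out, the last holds). Time passes only in rows, so rows that repeat a pose let the fingers close. It gives the time, the measured TCP pose, the force and the opening at its end, in the units of the state.
- monitor.observe(): the state, without advancing time (a new reading comes with each control period).
- cams.grab_frame(name): name is "scene" or "top" or "wrist"; returns the picture (480x640x3 uint8, red, green, blue); there is no depth.
- cams.get_calibration(name): a dict with "mtx" (3x3 intrinsics, pixels), "origin" and "attitude" of the camera in the world. Camera axes: x right, y down, z forward; pixel columns grow to the right and rows downward; lengths in m; the calibration is good to about 2 mm. The wrist camera is an equidistant fisheye: a pixel r from the principal point sees the ray r / f radians off the axis. A picture is of the moment at which its call begins: read the wrist's pose just before it. get_calibration takes no time and is no camera call; for the wrist camera it gives the pose at the moment of the call.
- bot.job_done(): hands the job in, once; it reports no verdict.
The state is a dict: "clock": time; "qpos": joint angles; "qd": joint speeds; "joint_efforts": joint torques, N m; "position": TCP position; "tool_rot": TCP orientation; "force": force on the tool from outside, world axes, zero at the start; "moment": the same for the moment, N m; "grip_width": finger opening in m.
Only numpy, scipy, OpenCV 4.12 (cv2) and the standard library are available. Lean on these libraries where they do the work, as an engineer would, in place of code of your own. Each camera call takes 0.05 s, during which the arm holds its last target.

## Working session

There is one attempt and no reset: what is moved stays moved. The work goes in short steps, Python scripts to look and compute and a tool call to move; the robot and the scene stay as the last step left them, time stands still between calls to the robot, and variables do not carry over. Pictures are saved under pics/ and viewed, and the job is handed in when it is done.

Besides the shell and the picture viewer there is one more tool, called as name(argument=value, ...) on one line, values as JSON. send_rows: Moves the arm, as the interface text tells. Its arguments: {"type":"object","properties":{"series":{"type":"string"},"force":{"type":"number"}},"required":["series"]}

```bash
ls; mkdir -p pics; python3 - <<'E'
from workcell import monitor, cams, bot
import cv2
s=monitor.observe()
for k,v in s.items(): print(k,v)
for n in ["scene","top","wrist"]:
    c=cams.get_calibration(n); print(n,c)
    im=cams.grab_frame(n); cv2.imwrite(f"pics/{n}0.png",im[:,:,::-1])
E
```

```text
pics
clock 0.0
qpos [ 1.23480696  0.52201663 -0.03631818  1.59997907  0.02120599  1.0211031
 -0.11277933]
qd [-6.96872429e-05  1.06966919e-04 -1.28398229e-03 -3.02463184e-04
 -1.30252635e-03 -4.41465061e-04 -1.33487168e-03]
joint_efforts [-8.20768346e-04 -9.27133656e+01  1.97972752e+00 -3.69947898e+01
  1.80087023e-02  7.87830446e-03 -3.70113821e-05]
position [ 0.16404635 -0.60276194  0.24173456]
tool_rot [-1.57088557e+00  1.11743493e-03 -1.30500170e+00]
force [ 0.96343455 -0.04496904  0.79109041]
moment [0.04708254 0.00468062 0.04828608]
grip_width 0.08547733574943298
scene {'mtx': array([[514.56137868,   0.        , 316.22788943],
       [  0.        , 514.56137868, 244.46641668],
       [  0.        ,   0.        ,   1.        ]]), 'origin': array([0.86609175, 0.45158655, 0.93494559]), 'attitude': array([-2.59725376,  0.00552757,  2.62246861])}
top {'mtx': array([[450.47732907,   0.        , 321.03228397],
       [  0.        , 450.47732907, 238.22070469],
       [  0.        ,   0.        ,   1.        ]]), 'origin': array([ 0.38613681, -0.00568025,  1.04898953]), 'attitude': array([-2.9259402 ,  0.00460318, -1.47388856])}
wrist {'mtx': array([[371.64829954,   0.        , 319.65506712],
       [  0.        , 371.64829954, 237.66091216],
       [  0.        ,   0.        ,   1.        ]]), 'origin': array([ 0.22683651, -0.58485527,  0.37265212]), 'attitude': array([ 2.87821269e+00,  1.00986507e-03, -1.30557047e+00])}
```

View pics/scene0.png

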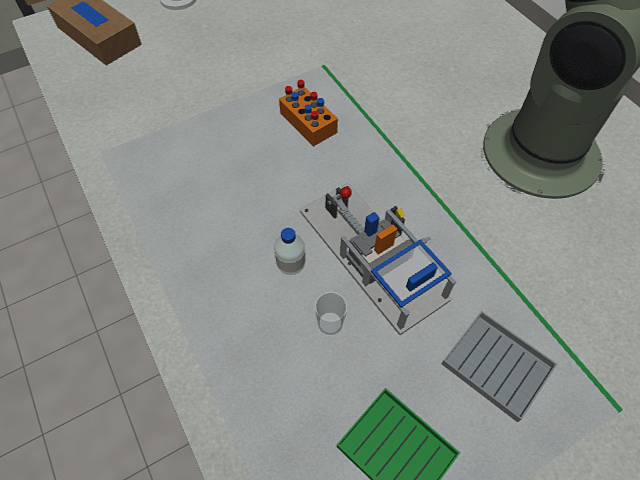

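View pics/top0.png

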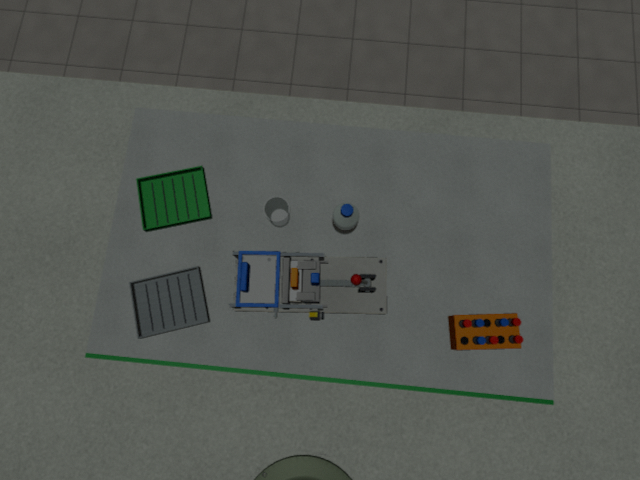

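View pics/wrist0.png

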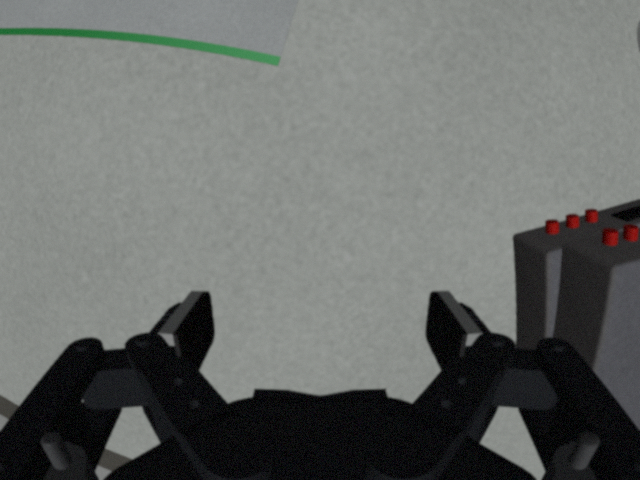

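```bash
cat > h.py <<'E'
import numpy as np, cv2
from scipy.spatial.transform import Rotation as Ro
from workcell import monitor, cams, bot
def proj(c,P):
    R=Ro.from_euler('xyz',c['attitude']).as_matrix(); p=(np.atleast_2d(P)-c['origin'])@R
    K=c['mtx']; uv=p@K.T; return uv[:,:2]/uv[:,2:]
def hit(c,uv,z):
    R=Ro.from_euler('xyz',c['attitude']).as_matrix(); uv=np.atleast_2d(uv)
    d=np.c_[uv,np.ones(len(uv))]@np.linalg.inv(c['mtx']).T@R.T
    return c['origin']+d*((z-c['origin'][2])/d[:,2:])
def crop(im,x0,y0,w,h,s,name):
    o=cv2.resize(im[y0:y0+h,x0:x0+w],None,fx=s,fy=s,interpolation=cv2.INTER_CUBIC)
    cv2.imwrite(name,o[:,:,::-1] if False else o)
E
python3 - <<'E'
import cv2
from h import crop
t=cv2.imread('pics/top0.png'); s=cv2.imread('pics/scene0.png')
crop(t,220,240,180,85,4.4,'pics/t_rig.png')
crop(t,120,255,100,90,6,'pics/t_tray.png')
crop(s,290,180,170,160,3.7,'pics/s_rig.png')
crop(s,430,300,140,130,4.5,'pics/s_tray.png')
E
```

```text
(no output)
```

View pics/t_rig.png

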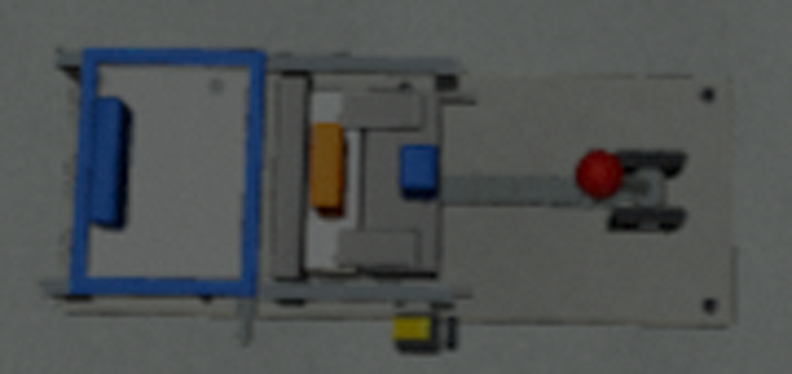

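View pics/t_tray.png

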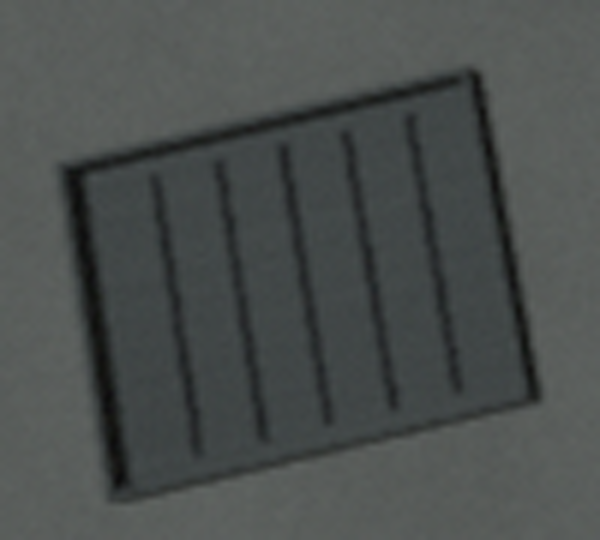

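View pics/s_rig.png

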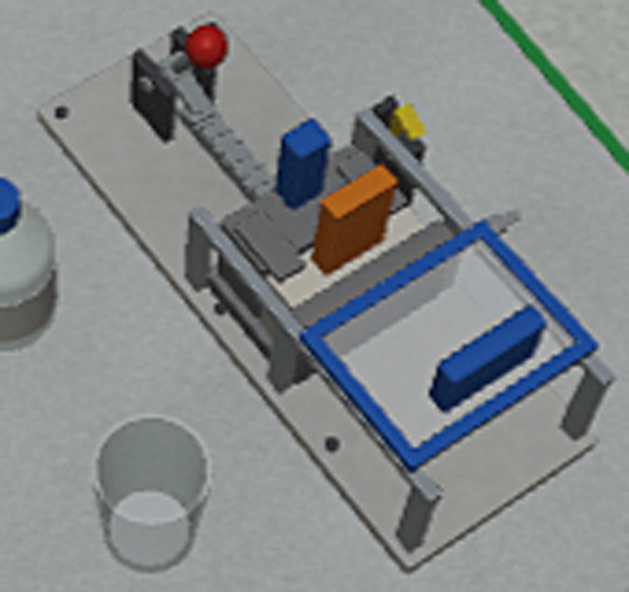

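View pics/s_tray.png

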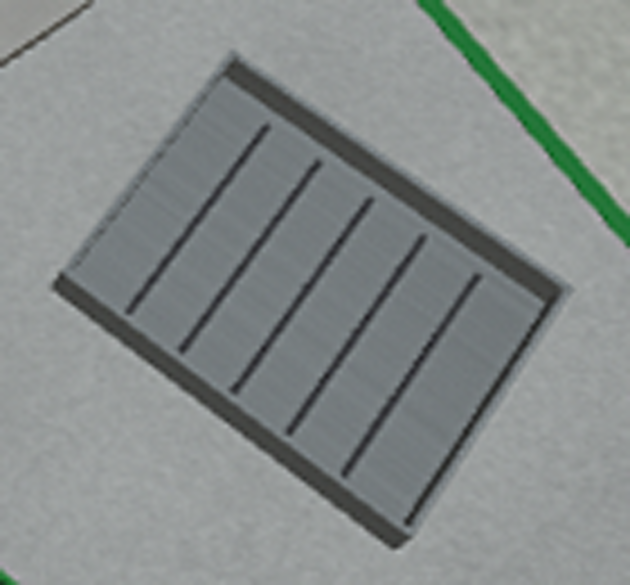

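```bash
cat > fit.py <<'E'
from h import *
from scipy.optimize import least_squares
T=cams.get_calibration('top'); S=cams.get_calibration('scene')
def px(p,off,s): p=np.array(p,float); return (p+.5)/s-.5+np.array(off)
def t(p): return px(p,(220,240),4.4)
def s(p): return px(p,(290,180),3.7)
obs=[(T,t((598,174)),(0,-.0962,.107),'knob'),(T,t((420,170)),(0,-.001,.126),'jaw'),(T,t((327,166)),(0,.033,.130),'tab'),
(T,t((735,325)),(-.065,-.175,.014),'c1'),(T,t((735,75)),(.065,-.175,.014),'c2'),
(S,s((207,46)),(0,-.0962,.107),'knob'),(S,s((303,137)),(0,-.001,.126),'jaw'),(S,s((358,192)),(0,.033,.130),'tab'),
(S,s((37,113)),(.065,-.175,.014),'c2'),(S,s((408,571)),(.065,.175,.014),'c3'),(S,s((594,442)),(-.065,.175,.014),'c4')]
def W(p,L): 
    c,n=np.cos(p[2]),np.sin(p[2]); return np.array([p[0]+c*L[0]-n*L[1],p[1]+n*L[0]+c*L[1],L[2]])
def f(p): return np.concatenate([proj(o[0],W(p,o[2]))[0]-o[1] for o in obs])
r=least_squares(f,[.4,0,0.],loss='soft_l1'); print('rig',r.x)
for o,e in zip(obs,f(r.x).reshape(-1,2)): print(o[3],e.round(2))
for o in obs: 
    if o[3] in('knob','jaw','tab'): print(o[3],'world',hit(o[0],o[1],o[2][2])[0].round(4), 'model',W(r.x,o[2]).round(4))
# guard handle top
for c,p in ((T,t((107,161))),(S,s((487,352)))): 
    h=hit(c,p,.129)[0]; d=h-[r.x[0],r.x[1],0]; c_,n=np.cos(r.x[2]),np.sin(r.x[2]); print('guard rough',h, 'rig', c_*d[0]+n*d[1], -n*d[0]+c_*d[1])
def tt(p): return px(p,(120,255),6)
def ts(p): return px(p,(430,300),4.5)
# tray corners local
tc=[(T,tt(p),1) for p in((63,165),(475,70),(540,398),(112,497))]+[(S,ts(p),1) for p in((52,285),(232,53),(572,289),(398,548))]
for c,p,_ in tc: print(hit(c,p,.022)[0].round(4))
E
python3 fit.py
```

```text
rig [0.5032939  0.03378186 0.07460929]
knob [0.1  0.03]
jaw [-5.06 -1.21]
tab [-0.55 -0.92]
c1 [0.68 0.15]
c2 [0.16 0.46]
knob [-0.15  0.5 ]
jaw [3.73 3.26]
tab [ 0.23 -0.23]
c2 [-1.23 -2.4 ]
c3 [-0.84 -1.1 ]
c4 [ 0.67 -1.29]
knob world [ 0.5105 -0.0619  0.107 ] model [ 0.5105 -0.0622  0.107 ]
jaw world [0.5019 0.0222 0.126 ] model [0.5034 0.0328 0.126 ]
tab world [0.4991 0.0654 0.13  ] model [0.5008 0.0667 0.13  ]
knob world [ 0.5096 -0.0631  0.107 ] model [ 0.5105 -0.0622  0.107 ]
jaw world [0.5054 0.023  0.126 ] model [0.5034 0.0328 0.126 ]
tab world [0.5015 0.0669 0.13  ] model [0.5008 0.0667 0.13  ]
guard rough [0.4916384  0.16797529 0.129     ] rig -0.0016202851071729085 0.13468890973680206
guard rough [0.49823526 0.17262005 0.129     ] rig 0.005304448034326252 0.13882902078782647
[0.4654 0.446  0.022 ]
[0.5168 0.295  0.022 ]
[0.3964 0.2516 0.022 ]
[0.3451 0.4047 0.022 ]
[0.5244 0.3012 0.022 ]
[0.3965 0.2575 0.022 ]
[0.3438 0.4067 0.022 ]
[0.4724 0.4494 0.022 ]
```

```bash
sed -i "s/(0,-.001,.126)/(0,-.0105,.126)/" fit.py; python3 fit.py | head -12
cat >> h.py <<'E'
def plan(p,yaw,frm=None,fyaw=None):
    s=monitor.observe(); 
    p0=np.array(s['position'] if frm is None else frm); y0=s['tool_rot'][2] if fyaw is None else fyaw
    # assume pointing down exactly in commanded pose unless measured
    R0=(Ro.from_euler('xyz',s['tool_rot']) if fyaw is None else Ro.from_euler('xyz',[-np.pi/2,0,y0])); R1=Ro.from_euler('xyz',[-np.pi/2,0,yaw])
    print('turn',(R0.inv()*R1).as_rotvec().round(4),'shift mm',(R0.inv().apply(np.array(p)-p0)*1000).round(1))
def fe_hit(c,uv,z):
    uv=np.atleast_2d(np.array(uv,float)); K=c['mtx']; d=(uv-K[:2,2])/K[0,0]; r=np.linalg.norm(d,axis=1,keepdims=True)
    v=np.c_[d/r*np.sin(r),np.cos(r)]; R=Ro.from_euler('xyz',c['attitude']).as_matrix(); v=v@R.T
    return c['origin']+v*((z-c['origin'][2])/v[:,2:])
def fe_proj(c,P):
    R=Ro.from_euler('xyz',c['attitude']).as_matrix(); p=(np.atleast_2d(P)-c['origin'])@R
    r=np.linalg.norm(p[:,:2],axis=1,keepdims=True); th=np.arctan2(r[:,0],p[:,2])[:,None]
    return p[:,:2]/np.maximum(r,1e-9)*th*c['mtx'][0,0]+c['mtx'][:2,2]
def W(p,L):
    c,n=np.cos(p[2]),np.sin(p[2]); return np.array([p[0]+c*L[0]-n*L[1],p[1]+n*L[0]+c*L[1],L[2]])
E
python3 - <<'E'
from h import *
plan([.42,-.40,.30],-0.7); plan([.5,-.03,.30],.075)
E
```

```text
rig [0.50341142 0.03430928 0.07396218]
knob [-0.15 -0.02]
jaw [-0.69 -1.19]
tab [-0.8  -1.01]
c1 [0.43 0.13]
c2 [-0.04  0.44]
knob [-0.04  0.69]
jaw [0.79 0.04]
tab [0.32 0.01]
c2 [-1.12 -2.25]
c3 [-0.79 -0.83]
c4 [ 0.75 -1.01]
turn [-2.00e-04 -6.05e-01 -8.00e-04] shift mm [-128.6  -58.   300.2]
turn [-5.00e-04 -1.38e+00 -7.00e-04] shift mm [-464.6  -57.8  474.6]
```

send_rows(series="0 -0.6 0 -129 -58 300 1; 0 -0.6 0 -129 -58 300 1; 0 -0.6 0 -129 -58 300 1; 0 -0.6 0 -129 -58 300 1; 0 -0.6 0 -129 -58 300 1; 0 -0.6 0 -129 -58 300 1; 0 -0.6 0 -129 -58 300 1; 0 -1.38 0 -465 -58 475 0; 0 -1.38 0 -465 -58 475 0; 0 -1.38 0 -465 -58 475 0; 0 -1.38 0 -465 -58 475 0; 0 -1.38 0 -465 -58 475 0; 0 -1.38 0 -465 -58 475 0; 0 -1.38 0 -465 -58 475 0; 0 -1.38 0 -465 -58 475 0; 0 -1.38 0 -465 -58 475 0; 0 -1.38 0 -465 -58 475 0; 0 -1.38 0 -465 -58 475 0; 0 -1.38 0 -465 -58 475 0; 0 -1.38 0 -465 -58 475 0")

```text
clock: 1.82
position: [0.5002, -0.0301, 0.3001]
tool_rot: [-1.571, 0.001, 0.075]
force: [0.9, -0.0, -0.7]
grip_width: -0.0002
```

```bash
python3 - <<'E'
from h import *
s=monitor.observe(); c=cams.get_calibration('wrist')
im=cams.grab_frame('wrist'); cv2.imwrite('pics/w1.png',im[:,:,::-1]); print(s['clock'],s['position'],s['tool_rot'],s['grip_width'],s['force']); print(c)
r=[0.5034,.0343,.074]
for n,L in dict(knob=(0,-.0962,.107),jaw=(0,-.0105,.126),tab=(0,.033,.13),guard=(0,.135,.129),c=(.065,-.175,.014)).items(): print(n,fe_proj(c,W(r,L)).round(1))
E
```

```text
1.8167 [ 0.50016814 -0.03005014  0.30008022] [-1.57107793e+00  5.53978992e-04  7.49873092e-02] -0.00019334266822084687 [ 0.88792337 -0.0443582  -0.74371695]
{'mtx': array([[371.64829954,   0.        , 319.65506712],
       [  0.        , 371.64829954, 237.66091216],
       [  0.        ,   0.        ,   1.        ]]), 'origin': array([0.4947837 , 0.03621661, 0.43092121]), 'attitude': array([2.87860694e+00, 1.26275110e-03, 7.44134208e-02])}
knob [[329.3 249.9]]
jaw [[330.5 155.8]]
tab [[330.8 102.5]]
guard [[330.5 -13.7]]
c [[379.9 289.1]]
```

View pics/w1.png

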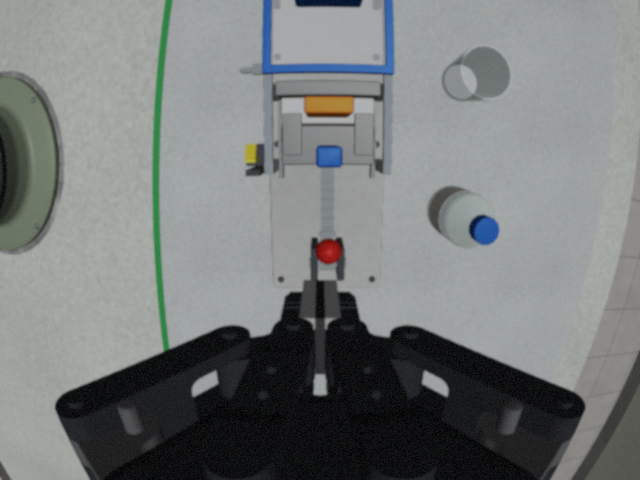

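send_rows(series="0 0 0 7 20 12 0; 0 0 0 7 60 12 0; 0 0 0 7 100 12 0; 0 0 0 7 140 12 0; 0 0 0 7 170 12 0; 0 0 0 7 190 12 0; 0 0 0 7 197 12 0; 0 0 0 7 197 6 0; 0 0 0 7 197 0 0; 0 0 0 7 197 -6 0; 0 0 0 7 197 -12 0; 0 0 0 7 197 -18 0; 0 0 0 7 197 -24 0; 0 0 0 7 197 -30 0; 0 0 0 7 197 -36 0; 0 0 0 7 197 -42 0; 0 0 0 7 197 -47 0; 0 0 0 7 197 -47 0")

```text
clock: 3.37
position: [0.5108, -0.0772, 0.1032]
tool_rot: [-1.571, 0.0, 0.074]
force: [-0.4, -0.9, 0.4]
grip_width: 0.0
```

```bash
python3 - <<'E'
from h import *
im=cams.grab_frame('wrist'); cv2.imwrite('pics/w2.png',im[:,:,::-1]);s=monitor.observe(); print(s['clock'],s['position'],s['tool_rot'],s['force'])
im=cams.grab_frame('scene'); crop(im[:,:,::-1],290,150,170,160,3.7,'pics/s2.png')
E
```

```text
3.4167 [ 0.51078381 -0.07648327  0.1032011 ] [-1.57081522e+00  1.95209270e-04  7.42109329e-02] [ 0.19216909 -0.52978414  0.12743267]
```

View pics/w2.png

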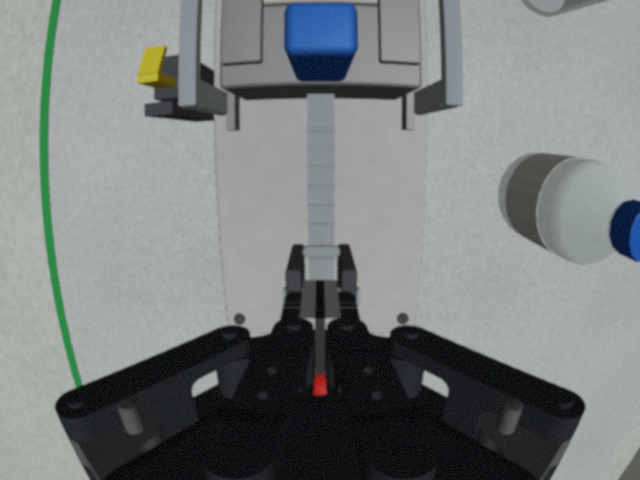

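View pics/s2.png

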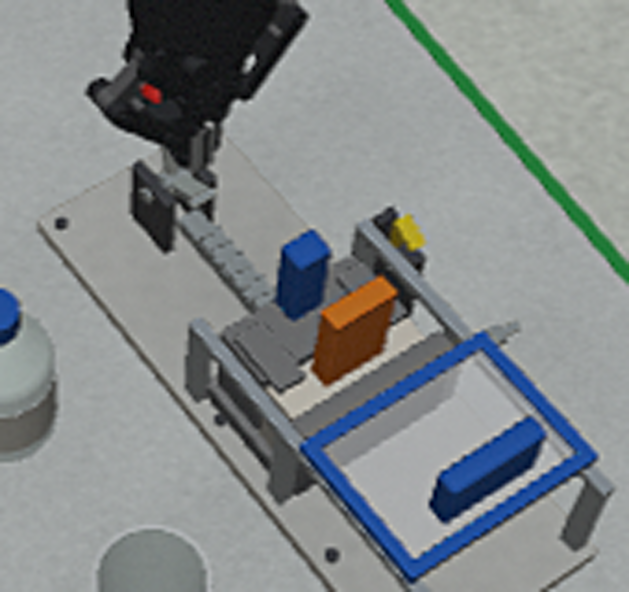

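send_rows(series="0 0 0 0 0 15 0.6; 0 0 0 0 0 35 0.6; 0 0 0 0 0 35 0.6; 0 0 0 0 0 35 0.6; 0 0 0 0 0 35 0.6; 0 0 0 0 0 55 0.6; 0 0 0 0 0 75 0.6; 0 0 0 0 0 90 0.6; 0 0 0 0 0 100 0.6; 0 0 0 0 0 100 0.6")

```text
clock: 4.3
position: [0.5034, 0.0253, 0.1034]
tool_rot: [-1.57, -0.0, 0.077]
force: [0.1, 1.4, 0.5]
grip_width: 0.0511
```

```bash
python3 - <<'E'
from h import *
im=cams.grab_frame('wrist'); cv2.imwrite('pics/w3.png',im[:,:,::-1]);s=monitor.observe(); print(s['clock'],s['position'],s['tool_rot'],s['force'],s['grip_width'])
im=cams.grab_frame('scene'); crop(im[:,:,::-1],290,150,170,160,3.7,'pics/s3.png')
E
```

```text
4.35 [0.5033886  0.02387858 0.10328474] [-1.57089880e+00  8.87939099e-05  7.58592117e-02] [ 0.78801313 -0.26107188 -0.04339184] 0.05140597023336579
```

View pics/w3.png

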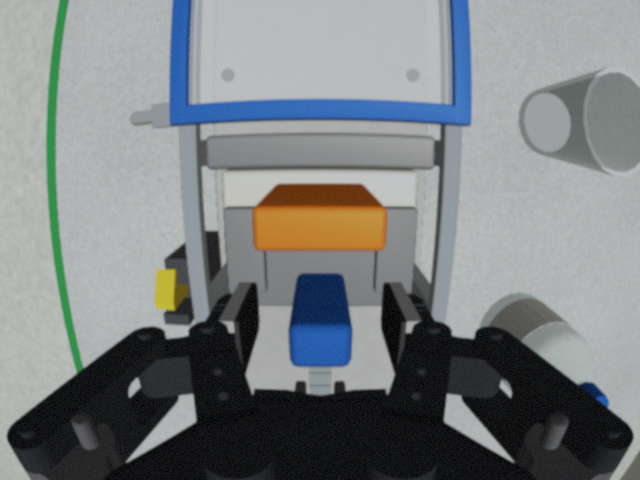

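View pics/s3.png

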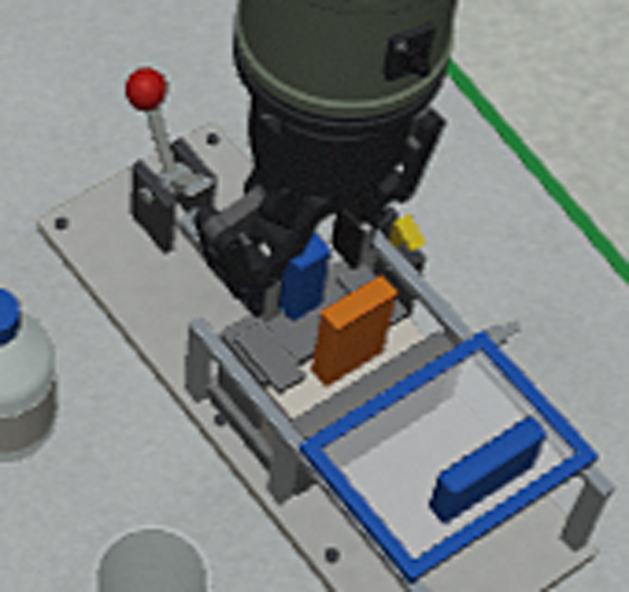

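send_rows(series="0 0 0 0 0 0 0.2; 0 0 0 0 0 0 0.1; 0 0 0 0 0 0 0; 0 0 0 0 0 0 0; 0 0 0 0 0 0 0; 0 0 0 0 0 -6 0; 0 0 0 0 0 -12 0; 0 0 0 0 0 -18 0; 0 0 0 0 0 -24 0; 0 0 0 0 0 -30 0; 0 0 0 0 0 -36 0; 0 0 0 0 0 -42 0; 0 0 0 0 0 -48 0; 0 0 0 0 0 -53 0; 0 0 0 0 0 -56 0; 0 0 0 0 0 -57 0; 0 0 0 0 0 -57 0", force=40)

```text
clock: 5.82
position: [0.5079, -0.0323, 0.1034]
tool_rot: [-1.569, -0.001, 0.076]
force: [2.6, 9.6, 0.8]
grip_width: 0.0213
```

```bash
python3 - <<'E'
from h import *
c=cams.get_calibration('wrist');im=cams.grab_frame('wrist'); cv2.imwrite('pics/w4.png',im[:,:,::-1]);s=monitor.observe(); print(s['clock'],s['position'],s['tool_rot'],s['force'],s['grip_width'])
im=cams.grab_frame('scene'); crop(im[:,:,::-1],290,150,170,160,3.7,'pics/s4.png')
E
```

```text
5.8667 [ 0.50786067 -0.03226445  0.10338615] [-1.56921879e+00 -7.21318414e-04  7.56290422e-02] [ 3.68936931 10.14369562  1.10573786] 0.02142712235104127
```

View pics/w4.png

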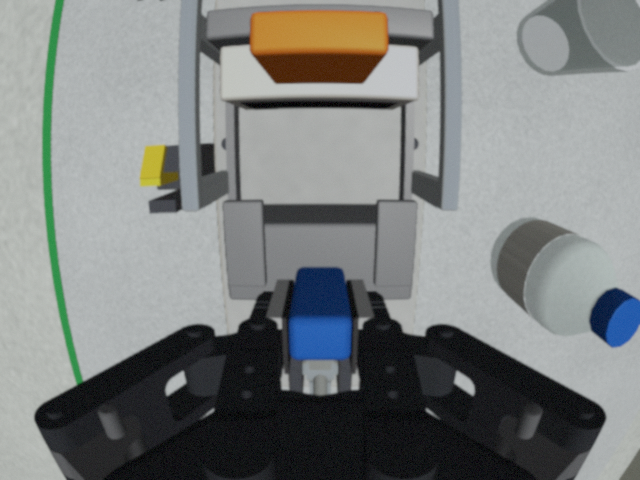

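View pics/s4.png

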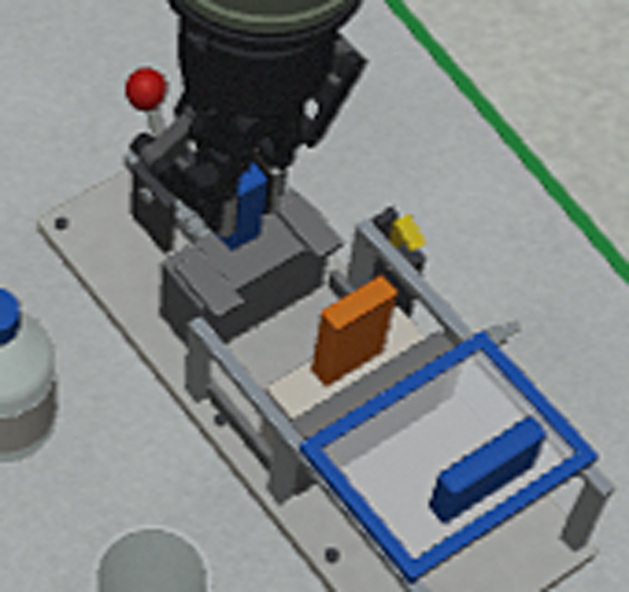

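```bash
python3 - <<'E'
from h import *
c=cams.get_calibration('wrist');s=monitor.observe();print(s['qpos'].round(3))
h=fe_hit(c,[(319,32),(250,33),(388,33),(319,12),(319,53)],.13);print(h.round(4))
r=[.5025,.0343,.074];print(W(r,(0,.033,.13)))
E
```

```text
[ 0.305  0.583 -0.478  1.998  0.425  0.657 -0.371]
[[0.4998 0.065  0.13  ]
 [0.4803 0.064  0.13  ]
 [0.5191 0.0669 0.13  ]
 [0.4993 0.0712 0.13  ]
 [0.5002 0.0587 0.13  ]]
[0.50006023 0.06720969 0.13      ]
```

send_rows(series="0 0 0 0 0 1 0.6; 0 0 0 0 0 1 0.6; 0 0 0 0 0 1 0.6; 0 0 0 0 0 1 0.6; 0 0 0 0 -15 1 0.6; 0 0 0 0 -50 1 0.5; 0 0 0 0 -90 1 0.4; 0 -0.12 0 0 -97 25 0.4; 0 -0.24 0 0 -97 50 0.4; 0 -0.36 0 0 -97 75 0.4; 0 -0.48 0 0 -97 99 0.4; 0 -0.6 0 0 -97 99 0.4; 0 -0.72 0 0 -97 99 0.4; 0 -0.84 0 0 -97 99 0.4; 0 -0.96 0 0 -97 99 0.4; 0 -1.08 0 0 -97 99 0.4; 0 -1.2 0 0 -97 99 0.4; 0 -1.32 0 0 -97 99 0.4; 0 -1.44 0 0 -97 99 0.4; 0 -1.57 0 0 -97 99 0.4")

```text
clock: 7.58
position: [0.5001, 0.0652, 0.2002]
tool_rot: [-1.571, 0.0, 1.646]
force: [-0.1, 0.6, 0.4]
grip_width: 0.0341
```

send_rows(series="0 0 0 0 0 0 0.4; 0 0 0 0 0 0 0.4; 0 0 0 0 0 0 0.4")

```text
clock: 7.83
position: [0.5001, 0.0654, 0.2002]
tool_rot: [-1.571, 0.0, 1.635]
force: [-0.0, 0.1, 0.3]
grip_width: 0.0343
```

```bash
python3 - <<'E'
from h import *
c=cams.get_calibration('wrist');im=cams.grab_frame('wrist'); cv2.imwrite('pics/w5.png',im[:,:,::-1]);s=monitor.observe(); print(s['clock'],s['position'],s['tool_rot'],s['force'],s['grip_width'],s['qpos'].round(2))
print(fe_proj(c,W([.5025,.0343,.074],(0,.033,.13))))
plan([.5,.0665,.11],1.645)
im=cams.grab_frame('scene'); crop(im[:,:,::-1],290,150,170,160,3.7,'pics/s5.png')
E
```

```text
7.8833 [0.5001865  0.06550787 0.20029976] [-1.57077054e+00  2.42152099e-04  1.63623547e+00] [ 0.32499661  0.31856106 -0.40475879] 0.034380045609323485 [ 0.46  0.54 -0.96  1.92  0.54  0.96  0.88]
[[321.42901758 258.31485337]]
turn [-0.     -0.0088 -0.0002] shift mm [ 1.  90.3  0.1]
```

View pics/w5.png

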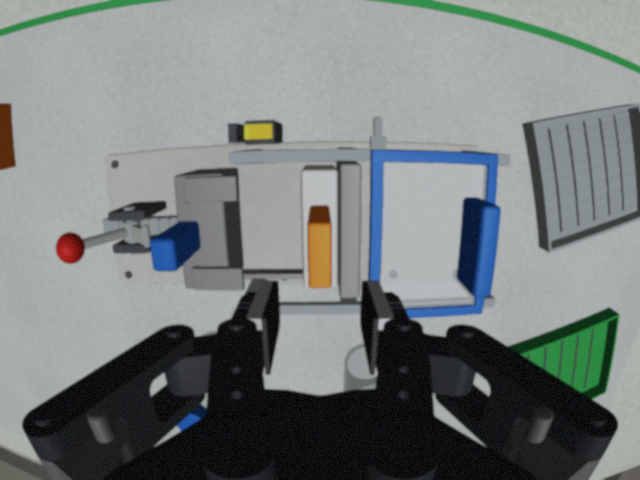

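View pics/s5.png

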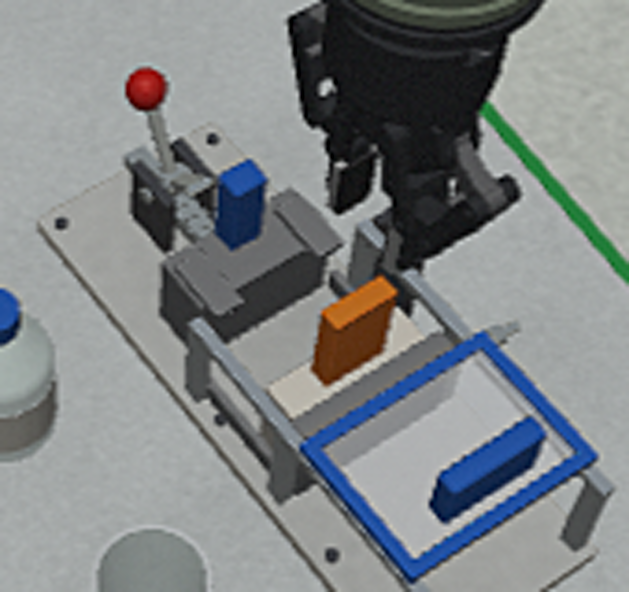

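```bash
python3 - <<'E'
from h import *
c=cams.get_calibration('wrist')
im=cv2.imread('pics/w5.png'); crop(im,280,190,80,120,5,'pics/w5c.png')
print(fe_hit(c,[(319.5,253.5),(320,221),(319.5,287),(308,253),(331,253)],.13).round(4)); print(c['origin'],c['attitude'])
E
```

```text
[[0.4974 0.0661 0.13  ]
 [0.4785 0.0651 0.13  ]
 [0.5179 0.0674 0.13  ]
 [0.4975 0.0596 0.13  ]
 [0.4966 0.0726 0.13  ]]
[0.43422501 0.0621085  0.3312036 ] [2.87960425e+00 4.02722128e-04 1.63652737e+00]
```

View pics/w5c.png

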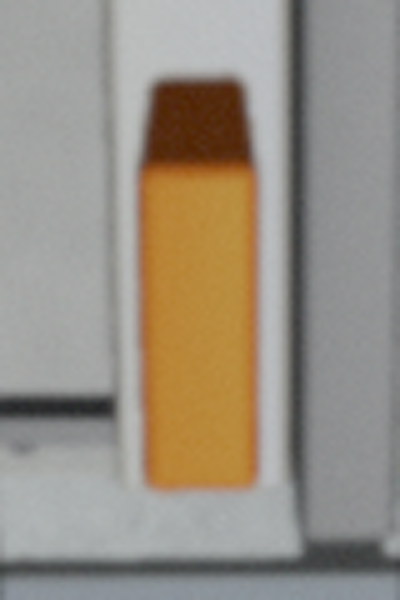

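send_rows(series="0 -0.009 0 0.8 20 1 0.4; 0 -0.009 0 0.8 45 1 0.4; 0 -0.009 0 0.8 65 1 0.4; 0 -0.009 0 0.8 80 1 0.4; 0 -0.009 0 0.8 88 1 0.4; 0 -0.009 0 0.8 92 1 0.4; 0 -0.009 0 0.8 92 1 0.4; 0 -0.009 0 0.8 92 1 0.25; 0 -0.009 0 0.8 92 1 0.15; 0 -0.009 0 0.8 92 1 0; 0 -0.009 0 0.8 92 1 0; 0 -0.009 0 0.8 92 1 0; 0 -0.009 0 0.8 92 1 0", force=50)

```text
clock: 9.02
position: [0.4996, 0.0663, 0.1091]
tool_rot: [-1.572, 0.0, 1.649]
force: [-0.9, -0.2, 7.0]
grip_width: 0.0132
```

```bash
python3 - <<'E'
from h import *
c=cams.get_calibration('wrist');im=cams.grab_frame('wrist'); cv2.imwrite('pics/w6.png',im[:,:,::-1]);s=monitor.observe(); print(s['clock'],s['position'],s['tool_rot'],s['force'],s['moment'],s['grip_width'],s['qpos'].round(2))
E
```

```text
9.0667 [0.49962655 0.06632963 0.10910706] [-1.57207796e+00  2.59884464e-04  1.64856517e+00] [-1.05380317 -0.9218639   8.65079694] [-0.16698032  0.27579128  0.0731931 ] 0.013012835596125073 [ 0.37  0.67 -0.85  2.    0.7   0.8   0.76]
```

View pics/w6.png

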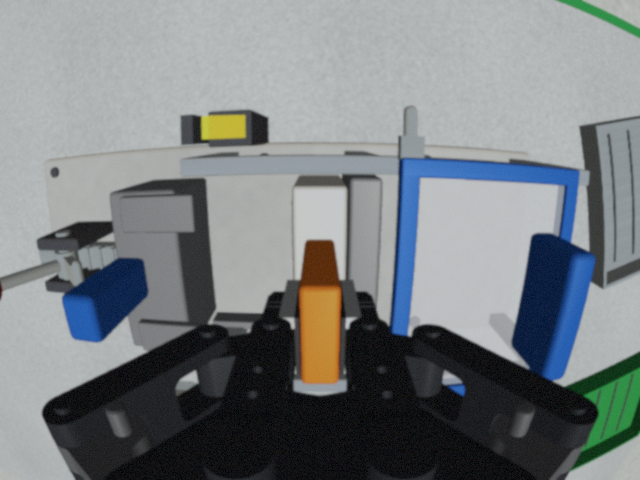

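send_rows(series="0 0 0 0 -3 0 0; 0 0 0 0 -8 0 0; 0 0 0 0 -15 0 0; 0 0 0 0 -25 0 0; 0 0 0 0 -40 0 0; 0 0 0 0 -60 0 0; 0 0 0 0 -85 0 0; 0 0 0 0 -110 0 0; 0 0 0 0 -135 0 0; 0 0 0 0 -150 0 0; 0 0 0 0 -155 0 0; 0 0 0 0 -155 0 0")

```text
clock: 10.07
position: [0.4995, 0.0663, 0.2646]
tool_rot: [-1.573, 0.0, 1.649]
force: [-0.0, 0.5, -2.0]
grip_width: 0.0131
```

```bash
python3 - <<'E'
from h import *
im=cams.grab_frame('wrist'); cv2.imwrite('pics/w7.png',im[:,:,::-1]);s=monitor.observe(); print(s['clock'],s['position'],s['tool_rot'],s['force'],s['moment'],s['grip_width'],s['qpos'].round(2))
im=cams.grab_frame('scene'); crop(im[:,:,::-1],290,100,170,200,2.9,'pics/s7.png')
plan([.432,.351,.262],1.9)
c=cams.get_calibration('wrist')
t=[.432,.351,.328]
for L in [(.065,.08,.022),(.065,-.08,.022),(-.065,-.08,.022),(-.065,.08,.022)]: print(fe_proj(c,W(t,L)).round(0))
E
```

```text
10.1167 [0.49906197 0.06614066 0.26340211] [-1.57124734e+00  3.72258627e-04  1.64862773e+00] [ 0.90651862 -0.65570105 -3.31884794] [ 0.00209854  0.02113592 -0.02594617] 0.01343656026664193 [ 0.51  0.46 -1.02  1.85  0.45  1.08  0.97]
turn [-7.000e-04 -2.512e-01 -2.000e-04] shift mm [289.3   0.7  44.4]
[[614. 212.]]
[[517. 242.]]
[[502. 128.]]
[[605. 111.]]
```

View pics/w7.png

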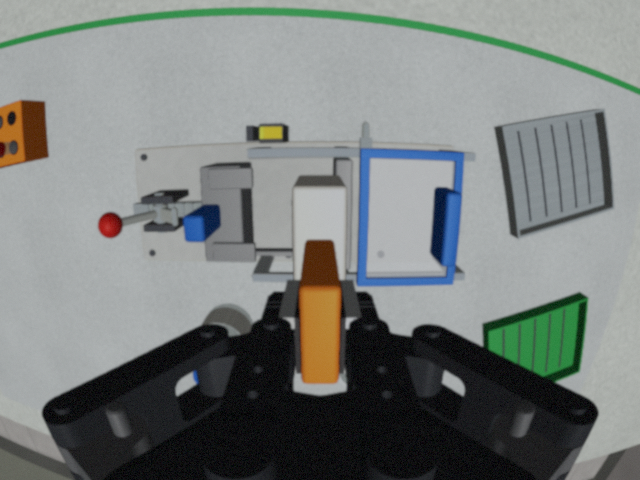

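View pics/s7.png

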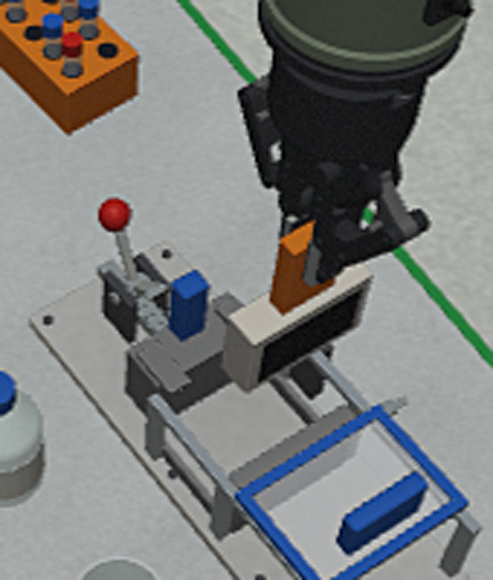

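send_rows(series="0 -0.02 0 10 0 2 0; 0 -0.05 0 30 0 5 0; 0 -0.08 0 60 0 10 0; 0 -0.11 0 90 0 15 0; 0 -0.14 0 120 0 20 0; 0 -0.17 0 150 0 25 0; 0 -0.2 0 180 0 30 0; 0 -0.23 0 210 0 35 0; 0 -0.25 0 240 0 40 0; 0 -0.25 0 265 0 44 0; 0 -0.25 0 280 0 46 0; 0 -0.25 0 288 0 46 0; 0 -0.25 0 288 20 46 0; 0 -0.25 0 288 50 46 0; 0 -0.25 0 288 80 46 0; 0 -0.25 0 288 105 46 0; 0 -0.25 0 288 125 46 0; 0 -0.25 0 288 135 46 0; 0 -0.25 0 288 140 46 0; 0 -0.25 0 288 140 46 0")

```text
clock: 11.83
position: [0.4306, 0.3497, 0.1227]
tool_rot: [-1.57, 0.0, 1.899]
force: [-0.6, -0.8, -1.5]
grip_width: 0.0136
```

```bash
python3 - <<'E'
from h import *
im=cams.grab_frame('wrist'); cv2.imwrite('pics/w8.png',im[:,:,::-1]);s=monitor.observe(); print(s['clock'],s['position'],s['tool_rot'],s['force'],s['moment'],s['grip_width'],s['qpos'].round(2))
im=cams.grab_frame('scene'); crop(im[:,:,::-1],400,230,200,180,3,'pics/s8.png')
E
```

```text
11.8833 [0.43085294 0.35003937 0.12365   ] [-1.57075564e+00 -2.25663923e-04  1.89907430e+00] [-0.42082648  0.54802321 -1.18836832] [ 0.00550132 -0.03560227 -0.0167831 ] 0.013561097100759431 [-0.16  0.73 -0.91  1.85  0.72  0.92  0.48]
```

View pics/w8.png

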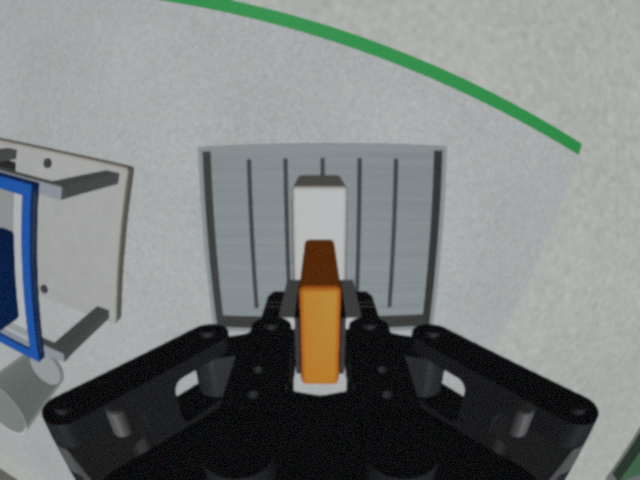

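View pics/s8.png

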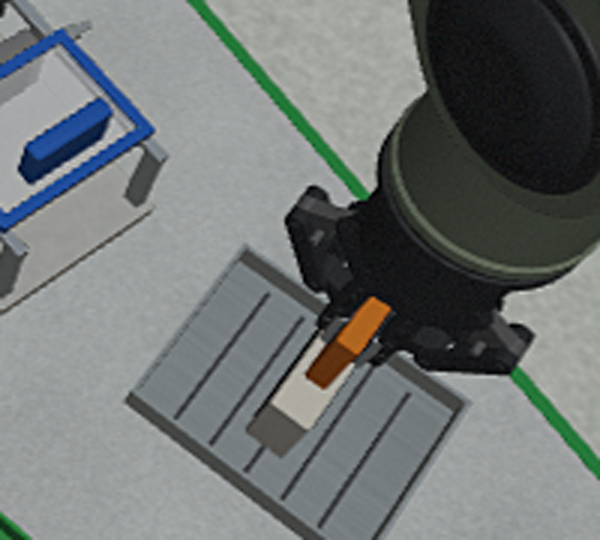

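send_rows(series="0 0 0 0 6 0 0; 0 0 0 0 12 0 0; 0 0 0 0 17 0 0; 0 0 0 0 21 0 0; 0 0 0 0 23 0 0; 0 0 0 0 24 0 0; 0 0 0 0 24.5 0 0; 0 0 0 0 25 0 0; 0 0 0 0 25 0 0")

```text
clock: 12.68
position: [0.4308, 0.3499, 0.0984]
tool_rot: [-1.571, -0.0, 1.899]
force: [0.4, -0.1, -2.2]
grip_width: 0.0133
```

send_rows(series="0 0 0 0 0.5 0 0; 0 0 0 0 1 0 0; 0 0 0 0 1.5 0 0; 0 0 0 0 1.5 0 0")

```text
clock: 13.02
position: [0.4309, 0.3502, 0.0981]
tool_rot: [-1.572, 0.0, 1.899]
force: [-6.0, -6.0, 23.5]
grip_width: 0.0131
```

send_rows(series="0 0 0 0 -0.7 0 0; 0 0 0 0 -1 0 0; 0 0 0 0 -1 0 0")

```text
clock: 13.27
position: [0.4309, 0.35, 0.0981]
tool_rot: [-1.571, -0.0, 1.899]
force: [-1.5, -2.9, 7.3]
grip_width: 0.0135
```

send_rows(series="0 0 0 0 0 0 0.17; 0 0 0 0 0 0 0.2; 0 0 0 0 0 0 0.3; 0 0 0 0 0 0 0.4; 0 0 0 0 0 0 0.4; 0 0 0 0 0 0 0.4", force=20)

```text
clock: 13.77
position: [0.4308, 0.3499, 0.0977]
tool_rot: [-1.571, -0.0, 1.899]
force: [-0.3, 0.1, 1.0]
grip_width: 0.0341
```

```bash
python3 - <<'E'
from h import *
im=cams.grab_frame('wrist'); cv2.imwrite('pics/w9.png',im[:,:,::-1]);s=monitor.observe(); print(s['clock'],s['position'],s['tool_rot'],s['force'],s['moment'],s['grip_width'],s['qpos'].round(2))
E
```

```text
13.8167 [0.43080184 0.34989249 0.09777871] [-1.57075167e+00 -2.56794991e-05  1.89897178e+00] [-0.17039908 -0.16707027  0.628797  ] [ 0.01928966 -0.05360669 -0.02014016] 0.03412025500573218 [-0.18  0.77 -0.88  1.87  0.76  0.88  0.45]
```

View pics/w9.png

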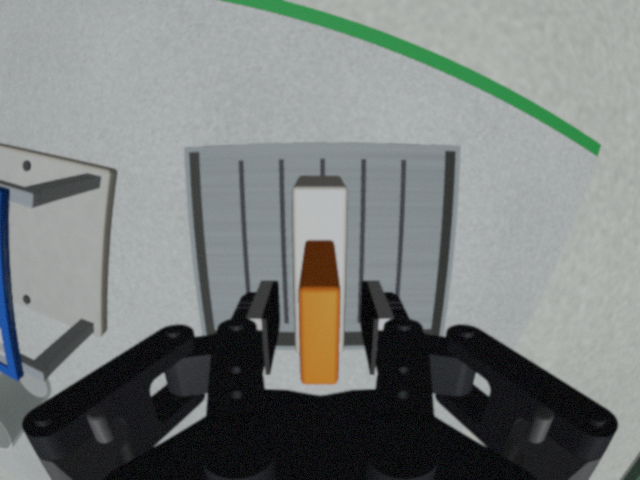

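send_rows(series="0 0 0 0 -5 0 0.4; 0 0 0 0 -20 0 0.4; 0 0 0 0 -50 0 0.4; 0 0 0 0 -85 0 0.4; 0 0 0 0 -112 0 0.4; 0 0.1 0 -30 -112 0 0.4; 0 0.2 0 -70 -112 0 0.4; 0 0.254 0 -110 -112 0 0.4; 0 0.254 0 -150 -112 0 0.4; 0 0.254 0 -180 -112 0 0.4; 0 0.254 0 -190 -112 0 0.4; 0 0.254 0 -190 -112 0 0.4")

```text
clock: 14.82
position: [0.493, 0.1674, 0.2107]
tool_rot: [-1.571, 0.001, 1.641]
force: [-1.2, 0.2, 0.7]
grip_width: 0.0341
```

```bash
python3 - <<'E'
from h import *
c=cams.get_calibration('wrist');im=cams.grab_frame('wrist'); cv2.imwrite('pics/w10.png',im[:,:,::-1]);s=monitor.observe(); print(s['clock'],s['position'],s['tool_rot'],s['force'],s['grip_width'],s['qpos'].round(2))
for y in (.105,.125,.135): print(fe_proj(c,W([.5025,.0343,.074],(0,y,.129))).round(1))
im=cams.grab_frame('scene'); crop(im[:,:,::-1],340,180,250,240,2.4,'pics/s10.png')
E
```

```text
14.8667 [0.49232499 0.16950993 0.21072333] [-1.57149086e+00 -2.12382527e-04  1.64309526e+00] [-0.22457781  2.06417311  0.05043997] 0.03420006603209746 [ 0.25  0.55 -0.96  1.87  0.54  1.    0.7 ]
[[271.2 251.7]]
[[304.3 251.6]]
[[321.  251.6]]
```

View pics/w10.png

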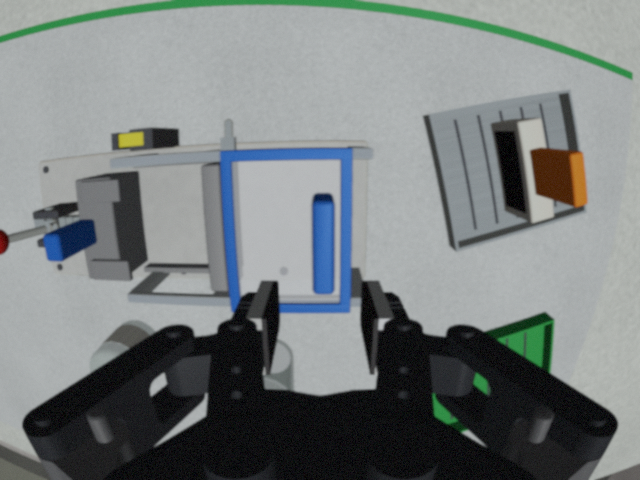

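View pics/s10.png

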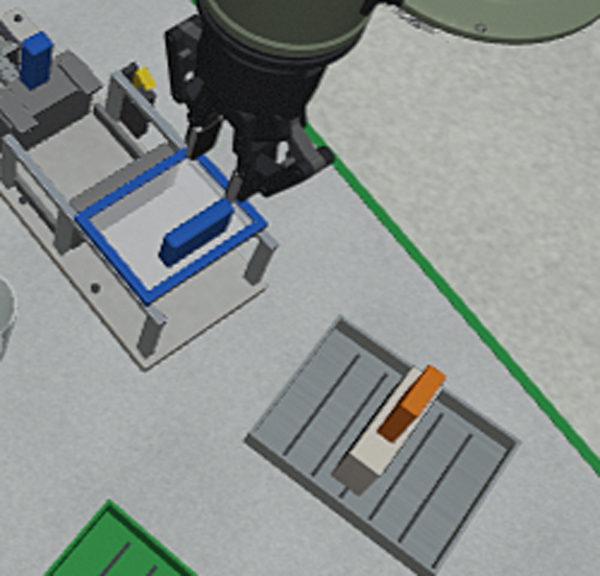

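send_rows(series="0 0 0 0 25 0 0.4; 0 0 0 0 55 0 0.4; 0 0 0 0 80 0 0.4; 0 0 0 0 95 0 0.4; 0 0 0 0 101 0 0.4; 0 0 0 0 101 0 0.4; 0 0 0 0 101 0 0.2; 0 0 0 0 101 0 0; 0 0 0 0 101 0 0; 0 0 0 0 101 0 0; 0 0 0 0 101 0 0; 0 0 0 0 101 0 0", force=50)

```text
clock: 15.92
position: [0.4923, 0.1707, 0.11]
tool_rot: [-1.572, -0.001, 1.645]
force: [-3.3, 2.1, 9.0]
grip_width: 0.0133
```

```bash
python3 - <<'E'
from h import *
c=cams.get_calibration('wrist');im=cams.grab_frame('wrist'); cv2.imwrite('pics/w11.png',im[:,:,::-1]);s=monitor.observe(); print(s['clock'],s['position'],s['tool_rot'],s['force'],s['grip_width'],s['qpos'].round(2))
E
```

```text
15.9667 [0.49235905 0.17074292 0.11005119] [-1.57240764e+00 -8.06714722e-04  1.64521226e+00] [-3.69447285  1.67814251  8.41679557] 0.013281433572867525 [ 0.16  0.69 -0.85  1.95  0.7   0.82  0.56]
```

View pics/w11.png

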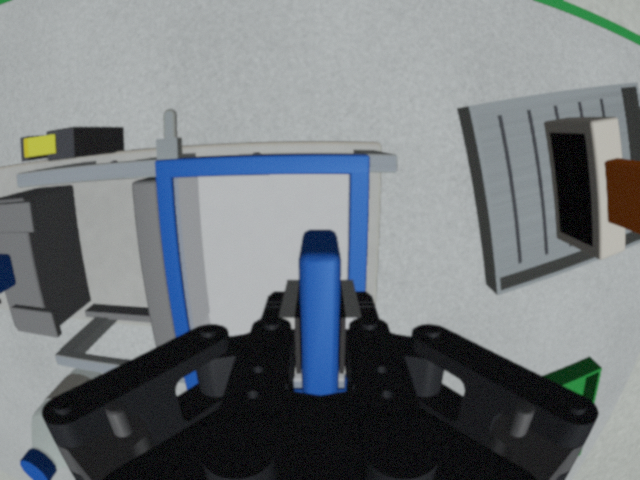

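send_rows(series="0 0 0 -2 -0.7 0 0; 0 0 0 -7 -0.7 0 0; 0 0 0 -14 -0.7 0 0; 0 0 0 -21 -0.7 0 0; 0 0 0 -28 -0.7 0 0; 0 0 0 -35 -0.7 0 0; 0 0 0 -42 -0.7 0 0; 0 0 0 -49 -0.7 0 0; 0 0 0 -55 -0.7 0 0; 0 0 0 -60 -0.7 0 0; 0 0 0 -64 -0.7 0 0; 0 0 0 -64 -0.7 0 0")

```text
clock: 16.97
position: [0.4974, 0.1046, 0.11]
tool_rot: [-1.572, 0.001, 1.643]
force: [-0.0, -2.4, 8.0]
grip_width: 0.0131
```

send_rows(series="0 0 0 -4 -0.5 0 0; 0 0 0 -8 -0.5 0 0; 0 0 0 -12 -0.5 0 0; 0 0 0 -16 -0.5 0 0; 0 0 0 -19 -0.5 0 0; 0 0 0 -21 -0.5 0 0; 0 0 0 -21 -0.5 0 0")

```text
clock: 17.55
position: [0.4989, 0.0846, 0.1102]
tool_rot: [-1.572, -0.0, 1.644]
force: [4.6, 1.7, -3.6]
grip_width: 0.0131
```

```bash
python3 - <<'E'
from h import *
c=cams.get_calibration('wrist');im=cams.grab_frame('wrist'); cv2.imwrite('pics/w12.png',im[:,:,::-1]);s=monitor.observe(); print(s['clock'],s['position'],s['tool_rot'],s['force'],s['grip_width'],s['qpos'].round(2))
im=cams.grab_frame('scene'); crop(im[:,:,::-1],290,150,200,180,3,'pics/s12.png')
E
```

```text
17.6 [0.4988376  0.08455696 0.11014839] [-1.57165760e+00 -1.14489381e-04  1.64434597e+00] [ 4.83604372  1.83918844 -3.35918492] 0.013342004157939373 [ 0.33  0.67 -0.85  1.99  0.7   0.8   0.72]
```

View pics/w12.png

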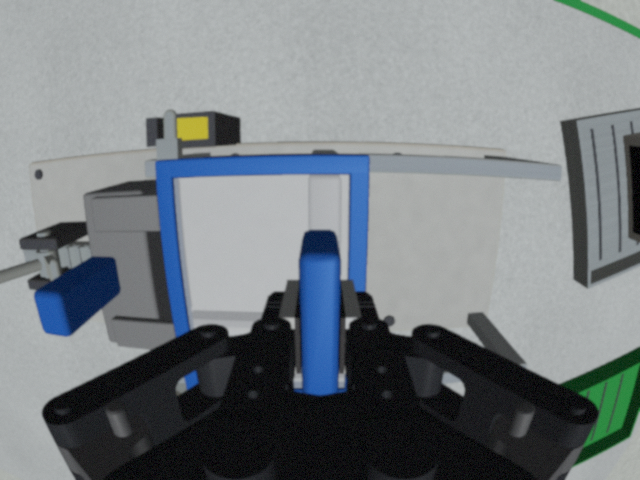

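View pics/s12.png

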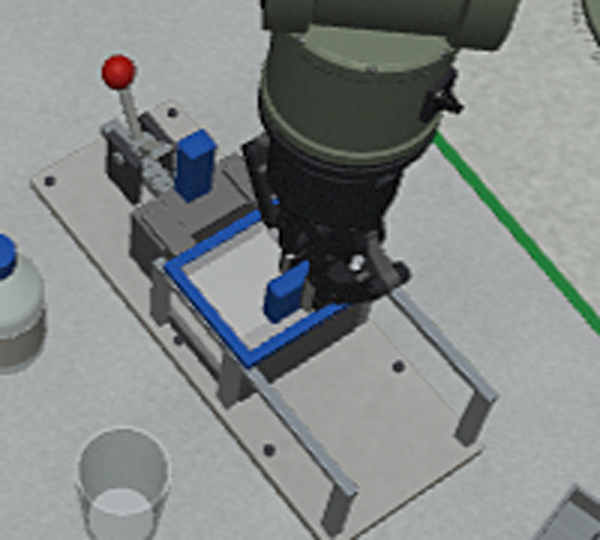

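send_rows(series="0 0 0 -3 0.3 0 0; 0 0 0 -6 0.3 0 0; 0 0 0 -9 0.3 0 0; 0 0 0 -11 0.3 0 0; 0 0 0 -13 0.3 0 0; 0 0 0 -13 0.3 0 0")

```text
clock: 18.15
position: [0.4995, 0.077, 0.1102]
tool_rot: [-1.573, -0.008, 1.648]
force: [1.2, 34.0, -6.3]
grip_width: 0.0128
```

```bash
python3 - <<'E'
from h import *
c=cams.get_calibration('wrist');im=cams.grab_frame('wrist'); cv2.imwrite('pics/w13.png',im[:,:,::-1]);crop(im[:,:,::-1],120,80,200,150,4,'pics/w13c.png');s=monitor.observe(); print(s['clock'],s['position'],s['tool_rot'],s['force'],s['grip_width'])
E
```

```text
18.2 [0.49945724 0.07694997 0.11022863] [-1.57311001 -0.00780962  1.64822752] [ 1.78279182 33.28664449 -5.28651116] 0.01351544181895913
```

View pics/w13c.png

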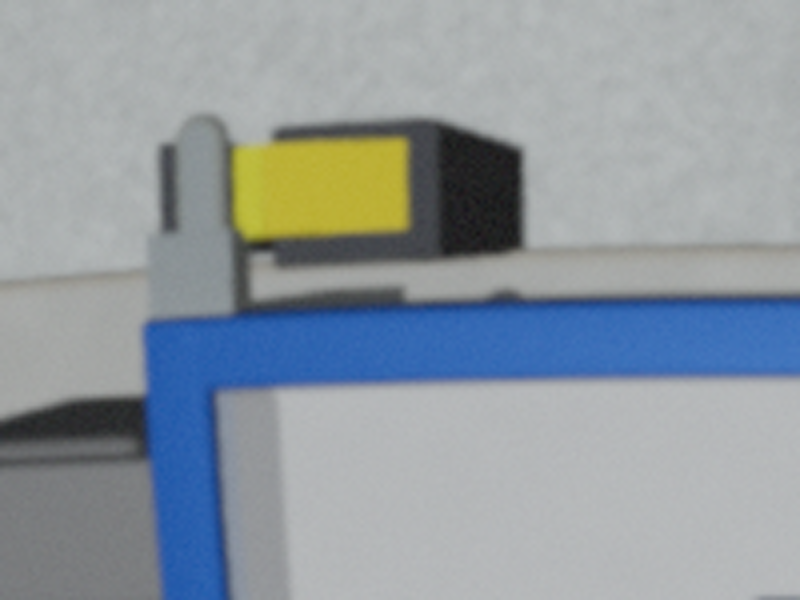

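send_rows(series="0 0 0 2 0 0 0; 0 0 0 4 0 0 0; 0 0 0 5 0 0 0; 0 0 0 5 0 0 0")

```text
clock: 18.53
position: [0.4994, 0.0773, 0.1101]
tool_rot: [-1.572, -0.0, 1.645]
force: [3.0, 4.7, 4.7]
grip_width: 0.0132
```

send_rows(series="0 0 0 0.5 0 0 0.17; 0 0 0 0.5 0 0 0.25; 0 0 0 0.5 0 0 0.4; 0 0 0 0.5 0 0 0.4; 0 0 0 0.5 0 0 0.4; 0 0 0 0.5 -10 0 0.4; 0 0 0 0.5 -30 0 0.4; 0 0 0 0.5 -60 0 0.4; 0 0 0 0.5 -100 0 0.4; 0 0 0 0.5 -130 0 0.4; 0 0 0 0.5 -140 0 0.4; 0 0 0 0.5 -140 0 0.4")

```text
clock: 19.53
position: [0.4997, 0.078, 0.2526]
tool_rot: [-1.575, 0.0, 1.645]
force: [-0.3, -0.0, -0.9]
grip_width: 0.034
```

```bash
python3 - <<'E'
from h import *
s=monitor.observe(); print(s['clock'],s['position'],s['force'],s['grip_width'])
c=cams.get_calibration('wrist');im=cams.grab_frame('wrist'); cv2.imwrite('pics/w14.png',im[:,:,::-1]);crop(im[:,:,::-1],140,90,200,150,4,'pics/w14c.png')
im=cams.grab_frame('scene'); cv2.imwrite('pics/s14.png',im[:,:,::-1]); crop(im[:,:,::-1],290,150,280,260,2.2,'pics/s14c.png')
im=cams.grab_frame('top'); crop(im[:,:,::-1],120,190,280,150,2.8,'pics/t14.png')
E
```

```text
19.5333 [0.49974363 0.0780436  0.25262457] [-0.3159057  -0.00851784 -0.94428185] 0.03401418492570058
```

View pics/w14.png

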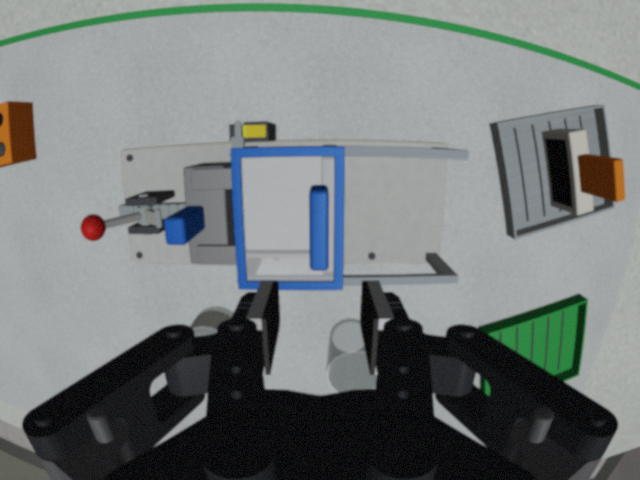

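View pics/w14c.png

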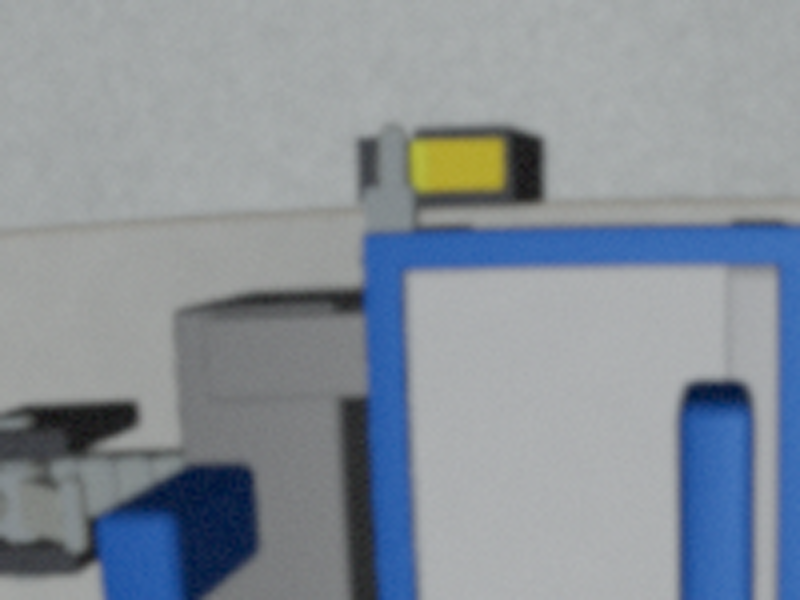

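View pics/s14c.png

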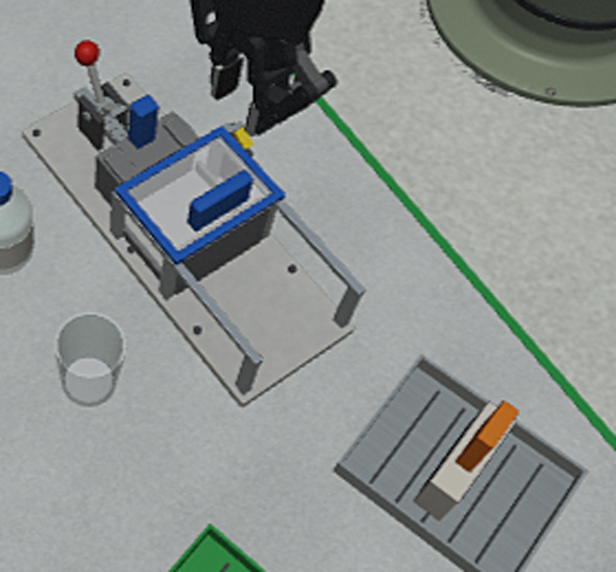

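View pics/t14.png

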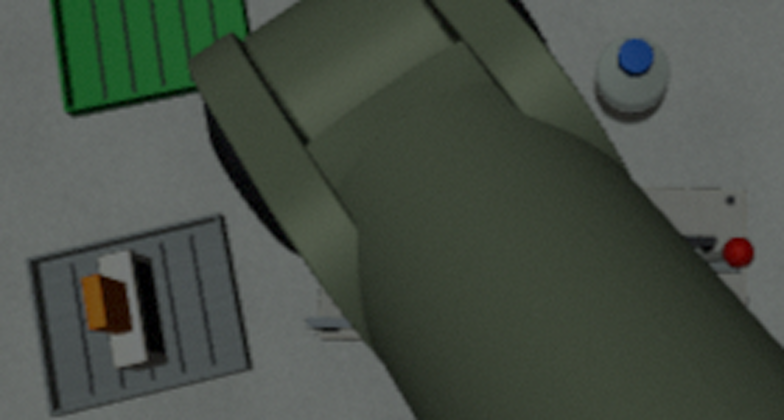

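send_rows(series="0 0 0 -20 -10 0 0.4; 0 0 0 -60 -20 0 0.4; 0 0 0 -100 -20 0 0.4; 0 0 0 -130 -20 0 0.4; 0 0 0 -130 -20 0 0.4")

```text
clock: 20.1
position: [0.5081, -0.0582, 0.2679]
tool_rot: [-1.568, 0.001, 1.638]
force: [-1.1, -0.4, -0.6]
grip_width: 0.034
```

```bash
python3 - <<'E'
from h import *
s=monitor.observe(); print(s['clock'],s['position'])
c=cams.get_calibration('wrist');im=cams.grab_frame('wrist'); cv2.imwrite('pics/w15.png',im[:,:,::-1]);crop(im[:,:,::-1],330,90,160,120,5,'pics/w15c.png')
im=cams.grab_frame('scene')[:,:,::-1]; a=cv2.imread('pics/scene0.png')
o=np.hstack([cv2.resize(q[190:250,370:430],None,fx=6,fy=6,interpolation=cv2.INTER_CUBIC) for q in(a,im)]); cv2.imwrite('pics/cmp.png',o)
for n in (c,):
  for z in (.087,.079): print(fe_proj(n,[W([.5025,.0343,.074],(-.073,y,z)) for y in(-.03,.001)]).round(1).tolist(), proj(cams.get_calibration('scene'),[W([.5025,.0343,.074],(-.073,y,z)) for y in(-.03,-.015,.001)]).round(1).tolist())
E
```

```text
20.1 [ 0.50809513 -0.05817882  0.26788673]
[[393.0, 135.0], [428.2, 136.3]] [[394.0, 204.0], [398.6, 209.0], [403.7, 214.5]]
[[391.2, 135.1], [425.6, 136.4]] [[393.5, 206.3], [398.1, 211.3], [403.1, 216.7]]
```

View pics/w15.png

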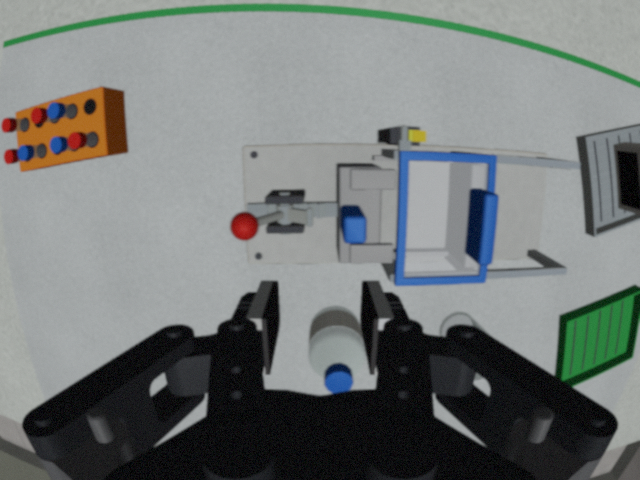

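View pics/w15c.png

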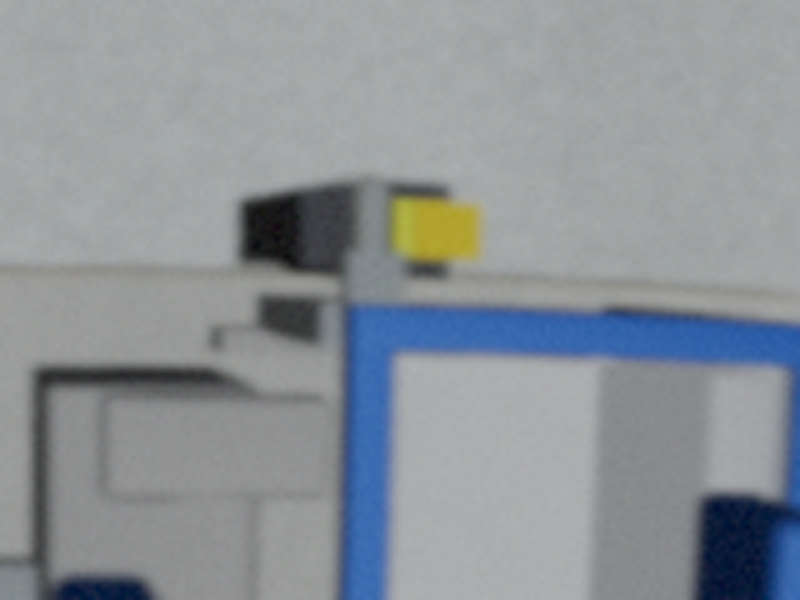

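View pics/cmp.png

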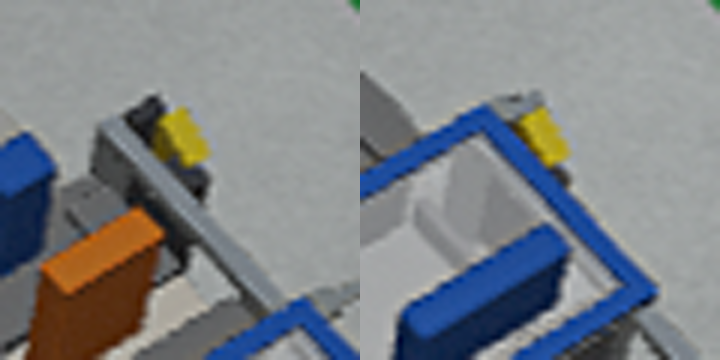

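```bash
python3 - <<'E'
from h import *
print(bot.job_done()); print(monitor.observe()['clock'])
E
```

```text
the job is handed in; nothing more can be done
None
the job is handed in; nothing more can be done
```

The job is handed in at about 20 s of the 67 s limit. No verdict is reported.

**What I did, in order:**
1. I flipped the pawl to its released side.
2. I drew the jaw about 56 mm back, to its end stop.
3. I lifted the cassette out by its tab and set it down in the steel tray. I let go once the floor contact force showed.
4. I slid the guard about 94 mm to its end stop, eased off and let go.

**Last checks, from the camera pictures:**
- The knob leans away from the jaw, and the jaw is back.
- The cassette stands upright near the middle of the tray.
- The guard's rod is past the yellow latch. In the scene picture the latch sits where it did at the start, so it is up again.
- The bottle, beaker, tube rack and green tray look untouched.

**What stands out:** no check failed. The guard's end stop took a peak reading of about 33 N, under the 40 N limit. I did not tug the guard to test the latch, so the catch is confirmed by pictures only.

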